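# Load the photometer's cell changer and hold it at the third click

### The arm

A 6-joint arm with a two-finger parallel gripper is mounted at the origin on a cart in front of the work surface, level with it; the furniture and walls round the work are solid. World frame = base frame: x ahead of the robot, y to its left, z up, the work surface at z = 0. Lengths are in m, angles in degrees, forces in N, time in s.
With the tool pointing down it reaches from about 0.325 to 0.9 m from the base axis. Payload 3.5 kg.
Tool frame: the origin (TCP) lies at the very end of the fingers, on their centre line; the grasp point (between the pads) lies 19 mm behind it (env.grip_depth is the distance from the TCP to the grasp point, in m); z points along the fingers, x is the direction in which the jaws open and shut, and the axes are right-handed (so a half turn about z gives the same grasp; the last joint's range is limited). The gripper opens to 85 mm and grips with 20 to 120 N. Pads are 22 mm wide; open, the fingers measure 114 mm over their backs; the gripper's body (76 mm by 85 mm) begins 54 mm behind the grasp point. The pads swing forward as they close: fully open they stand 13 mm farther back than shut.
Start: joints at [-72.846, 15.837, -1.513, 72.651, 0, 84.076], TCP at [0.245, -0.575, 0.231] pointing down, gripper open.
Joint ranges: [-178.77, 178.77], [-48.84, 107.48], [-61.69, 71.31], [-111.58, 123.2], [-90, 87.43], [-180, 180]. Speed limits (degrees/s): [147.25, 147.25, 180, 180, 180, 180].

### API

Orientations are given as [roll, pitch, yaw] about the fixed x, y, z axes, in that order (R = Rz(yaw) Ry(pitch) Rx(roll)).
In Python, from station import env gives the robot as it stands.
- The arm moves only by the tool play_rows, never from a script. Its argument "series" is one flat list of numbers, 7 for each row, row after row: the shift along the tool's x, y, z in mm, then the turn, a rotation vector about the tool's x, y, z in rad, then the finger opening in mm, from 0 to 85.4. A call has exactly 8 rows; each row is the pose to reach, as a shift and turn from the pose commanded when the call began, along the tool's axes at that moment; what a row does not reach only later rows make up. A row lasts 1/8 s, in which the tool goes at most 62.5 mm and 10.7 degrees, less where a joint would pass 70% of its speed; a pose out of reach is approached as far as the arm can. A call with a gripper value outside its range is refused whole. The fingers move at their own pace and stop on an object; "force" is the grip in N (left out, the last holds). Time passes only in rows, so rows that repeat a pose let the fingers close, or fill a call up. It gives the time, the measured TCP pose, the force and the opening at its end, in the units of the state.
- env.read_state(): the state, without advancing time (a new reading comes with each control period).
- env.camera(name): name is "scene" or "top" or "wrist"; returns the picture (384x512x3 uint8, red, green, blue); there is no depth.
- env.camera_params(name): a dict with "vertical_fov" (degrees; the focal length in pixels is half the picture's height over the tangent of half this angle, whatever the lens; pixels are square), "cx", "cy" (the principal point, pixels), "extrinsics" (4x4, takes a point from world to camera coordinates). Camera axes: x right, y down, z forward; pixel columns grow to the right and rows downward; lengths in m; the calibration is good to about 2 mm. A picture is of the moment at which its call begins: read the wrist's pose just before it. camera_params takes no time and is no camera call; for the wrist camera it gives the pose at the moment of the call.
- env.hand_in(): hands the job in, once; it reports no verdict.
The state is a dict: "clock": time; "joint_pos": joint angles; "qd": joint speeds; "effort": joint torques, N m; "tool_pos": TCP position; "orientation": TCP orientation; "wrist_force": force on the tool from outside, world axes, zero at the start; "torque": the same for the moment, N m; "opening": finger opening in m.
Only numpy, scipy, OpenCV 4.12 (cv2) and the standard library are available. Lean on these libraries where they do the work, as an engineer would, in place of code of your own. Each camera call takes 0.05 s, during which the arm holds its last target. There are 200 camera calls.

### The job

Load the photometer's cell changer from the white rack: stand the black filter standard in the free pocket nearest the hood and one clear cuvette in each of the other two pockets, all three upright and right down on the pocket floors. Then swing the lever on the hood away from you, feeling for the clicks, until it has gone exactly three clicks and the middle cell stands in the light beam - never on into a fourth - and finish while still holding the lever in that third notch for the reading: it springs back if let go. Leave the petri dish, timer and brown bottle where they are.

Things in the scene. Friction and masses are not known exactly. Their poses are not given: they have to be found in the camera images.
- filter_mid (a point): filter standard: a black frame with a grey glass window and an orange top, 12.5 x 12.5 mm square and 45.5 mm tall, about 25 g, standing upright in a hole of the white rack (20 mm deep, so its top 25 mm stands proud). The point is its centre, half-way up; its own y axis points up, x and z are square to the side faces
- cuvette_0_mid (a point): clear-white plastic cuvette, 12.5 x 12.5 mm square and 45.5 mm tall, about 12 g, standing upright in a hole of the white rack (20 mm deep, so its top 25 mm stands proud). The point is its centre, half-way up; its own y axis points up, x and z are square to the side faces. Either cuvette may go in either of its two pockets
- cuvette_1_mid (a point): clear-white plastic cuvette, 12.5 x 12.5 mm square and 45.5 mm tall, about 12 g, standing upright in a hole of the white rack (20 mm deep, so its top 25 mm stands proud). The point is its centre, half-way up; its own y axis points up, x and z are square to the side faces. Either cuvette may go in either of its two pockets
- cell_rack: white rack with a blue foot plate, 42 x 136 x 26 mm (foot plate 50 x 148 mm), fixed to the bench, with three square holes in a row along its own y axis, 46 mm apart, the middle one at its centre. Origin: centre of the underside. Each hole holds one of the three cells; which is in which hole varies
- photometer: white photometer, fixed. Origin: on the bench under the light beam; own x runs along the changer track from the operator into the hood, z up. Grey track with carriage in front (x -146 to -14 mm, 92 mm wide); hood over the beam (x -14 to 125, y -62 to 62, top 90 mm), lever on its roof; sloping display behind, up to 125 mm high
- carriage (a joint): travel of the changer carriage along the photometer's own x into the hood, m; 0 = out, ready to load. Driven by the lever, 30 mm a click (0.12 m per rad)
- pocket_back (a point): floor centre of the free pocket nearest the hood (filter standard). Pocket 15.5 mm square, 18 mm deep, top 3 mm of the walls sloped as a lead-in; axes as the photometer's. Pockets lie 30 mm apart along its x, this one 60 mm before the beam; between it and the hood a fixed black block, its top 47 mm above this floor, fills the carriage's first place
- pocket_middle (a point): the same for the middle pocket (for a cuvette; comes to the beam at click three)
- pocket_front (a point): the same for the pocket nearest the operator (for the other cuvette; would come to the beam at click four)
- lever (a joint): angle of the click lever, rad: 0 = home, grows as the knob swings away from the operator, clockwise from above, about a vertical pivot at the photometer's own x = 30 mm, y = 0. Notches every 0.25 (third: 0.75), 25 mm of knob travel. Springs home if let go. Felt at the knob: 7 to 9 N just past a notch, sinking to 4 or 5 N, then a jump of 3 or 4 N as the next notch is reached (the click)
- lever_knob (a point): arm and red knob of the lever. Origin: centre of the knob, an upright post 18 mm in diameter and about 42 mm tall on the flat steel arm (arm top 25 mm below this point), 100 mm from the pivot; own y axis points outward along the arm, z up. The knob turns with the arm and stands beside the hood and above its top
- petri_dish: bystander: petri dish, 64 mm across, 16 mm high
- timer: bystander: white lab timer, 62 x 62 x 18 mm
- bottle_brown: bystander: brown bottle with black cap, 50 mm across, 105 mm tall

How it is judged (in metres and radians):
On the way, in this order (a step that is already met when the one before it is completed fails the run):
1. the filter standard is down in the pocket nearest the hood and a cuvette in each of the other two, with the changer still out at home (horizontal distance between filter_mid and pocket_back below 0.005 m and z of filter_mid in the frame of pocket_back between 0.019 and 0.0265 m and angle between filter_mid's own y axis and vertical below 0.25 rad and ((horizontal distance between cuvette_0_mid and pocket_middle below 0.005 m and z of cuvette_0_mid in the frame of pocket_middle between 0.019 and 0.0265 m and angle between each of cuvette_0_mid, cuvette_1_mid's own y axis and vertical below 0.25 rad and horizontal distance between cuvette_1_mid and pocket_front below 0.005 m and z of cuvette_1_mid in the frame of pocket_front between 0.019 and 0.0265 m) or (horizontal distance between cuvette_0_mid and pocket_front below 0.005 m and z of cuvette_0_mid in the frame of pocket_front between 0.019 and 0.0265 m and angle between each of cuvette_0_mid, cuvette_1_mid's own y axis and vertical below 0.25 rad and horizontal distance between cuvette_1_mid and pocket_middle below 0.005 m and z of cuvette_1_mid in the frame of pocket_middle between 0.019 and 0.0265 m)) and value of joint lever below 0.06 rad), for 0.2 s.
2. the lever has come to its third click (value of joint lever between 0.7 and 0.8 rad), for 0.2 s.
At the end, for the whole second after the job is handed in: Lever at rest in its third notch (0.70 to 0.80 rad), held by the fingers with 1 N or more; filter standard in the back pocket, a cuvette in each other pocket: centres within 5 mm of the pocket's, 19 to 26.5 mm above its floor, upright within 0.25 rad (all of step 2 and horizontal distance between filter_mid and pocket_back below 0.005 m and z of filter_mid in the frame of pocket_back between 0.019 and 0.0265 m and angle between filter_mid's own y axis and vertical below 0.25 rad and ((horizontal distance between cuvette_0_mid and pocket_middle below 0.005 m and z of cuvette_0_mid in the frame of pocket_middle between 0.019 and 0.0265 m and angle between each of cuvette_0_mid, cuvette_1_mid's own y axis and vertical below 0.25 rad and horizontal distance between cuvette_1_mid and pocket_front below 0.005 m and z of cuvette_1_mid in the frame of pocket_front between 0.019 and 0.0265 m) or (horizontal distance between cuvette_0_mid and pocket_front below 0.005 m and z of cuvette_0_mid in the frame of pocket_front between 0.019 and 0.0265 m and angle between each of cuvette_0_mid, cuvette_1_mid's own y axis and vertical below 0.25 rad and horizontal distance between cuvette_1_mid and pocket_middle below 0.005 m and z of cuvette_1_mid in the frame of pocket_middle between 0.019 and 0.0265 m)) and velocity of joint lever between -0.05 and 0.05 rad/s and contact force between the fingers and lever above 1 N); the arm keeps its last pose, push and grip.
It fails at once if the lever is pushed on towards a fourth click (past 0.87 rad) (value of joint lever above 0.87 rad).
It fails at once if the petri dish is disturbed (moved more than 30 mm) (distance of petri_dish from where it was at the start of the episode above 0.03 m).
It fails at once if the timer is disturbed (moved more than 30 mm) (distance of timer from where it was at the start of the episode above 0.03 m).
It fails at once if the brown bottle is disturbed (moved more than 30 mm) (distance of bottle_brown from where it was at the start of the episode above 0.03 m).
It also fails if it takes over 72 s, if anything falls off the work surface, if the arm or the gripper's body presses on something with over 40 N, if the wrist force passes 120 N, or if a joint passes its speed limit or range.

## Working session

There is one attempt and no reset: what is moved stays moved. The work goes in short steps, Python scripts to look and compute and a tool call to move; the robot and the scene stay as the last step left them, time stands still between calls to the robot, and variables do not carry over. Pictures are saved under pics/ and viewed, about 8 in all and at most 12, crops included, and the job is handed in when it is done.

Besides the shell and the picture viewer there is one more tool, called after "Request:" by a JSON object that holds its "method" and its "body". play_rows: Moves the arm, as the interface text tells. Its arguments: {"type":"object","properties":{"series":{"type":"array"},"force":{"type":"number"}},"required":["series"]}

```bash
ls; mkdir -p pics; python3 - <<'E'
from station import env
import cv2,numpy as np
s=env.read_state();print(s)
for n in("scene","top","wrist"):
    p=env.camera_params(n);print(n,p)
    cv2.imwrite(f"pics/{n}0.png",env.camera(n)[:,:,::-1])
a=cv2.imread("pics/scene0.png");b=cv2.imread("pics/top0.png")
E
```

```text
pics
{'clock': 0.0, 'joint_pos': array([-7.28460438e+01,  1.58800599e+01, -1.60046965e+00,  7.26495851e+01,
        2.37780602e-04,  8.40748767e+01]), 'qd': array([ 0.02073081, -0.02610735,  0.04558016,  0.02375465, -0.00800439,
       -0.01684281]), 'effort': array([ 2.50642282e-03, -4.45512414e+01,  2.95200151e+01,  1.64373609e-02,
       -2.31880713e-04,  4.02737470e-06]), 'tool_pos': array([ 0.24474986, -0.57422176,  0.23011857]), 'orientation': array([-1.79986332e+02,  1.29394986e-01, -6.69209054e+01]), 'wrist_force': array([0.58365001, 1.01540275, 0.41271282]), 'torque': array([-0.01104251, -0.05028834, -0.02199944]), 'opening': 0.08509206126938704}
scene {'vertical_fov': 55.72657971756394, 'cx': 251.36971349121865, 'cy': 189.37112368871686, 'extrinsics': array([[ 0.84991751, -0.52670609,  0.01486314, -0.3438529 ],
       [-0.19353174, -0.3382796 , -0.92093017,  0.25467665],
       [ 0.49008743,  0.77983819, -0.3894441 ,  0.83324517],
       [ 0.        ,  0.        ,  0.        ,  1.        ]])}
top {'vertical_fov': 47.08130271319144, 'cx': 258.60222545925836, 'cy': 191.22029510561143, 'extrinsics': array([[-0.0224516 , -0.99967638, -0.01196079,  0.16997516],
       [-0.98661906,  0.02408769, -0.16125324,  0.47527486],
       [ 0.16148916,  0.00818035, -0.98684058,  1.51563156],
       [ 0.        ,  0.        ,  0.        ,  1.        ]])}
wrist {'vertical_fov': 64.02379526323378, 'cx': 248.95627323191366, 'cy': 190.07289149314752, 'extrinsics': array([[ 0.391538  , -0.92015847, -0.00252616, -0.62233395],
       [-0.87284454, -0.37227161,  0.31552537, -0.04109197],
       [-0.29127376, -0.12133522, -0.94891378,  0.38075793],
       [ 0.        ,  0.        ,  0.        ,  1.        ]])}
```

View pics/top0.png

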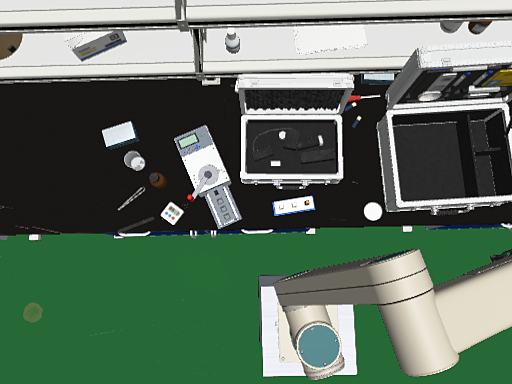

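View pics/scene0.png

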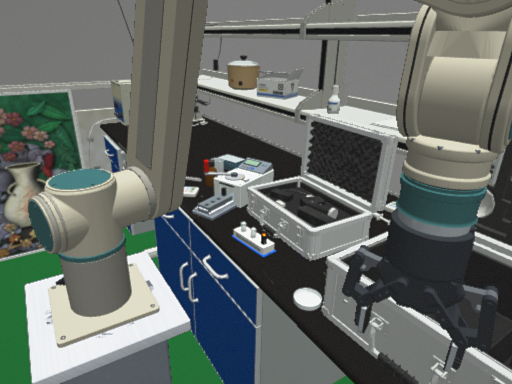

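The top view shows the photometer at about (205,170), the rack at (293,205), the dish at (373,211), the timer at (173,213), the bottle at (157,180) and the red knob at (190,197). In the scene view the rack's dark/orange cell is at (264,238) and the clear ones are at (243,231) and (253,235).

```bash
cat > h.py <<'E'
from station import env
import cv2,numpy as np
from scipy.spatial.transform import Rotation as R
def cast(p,uv,z):
    f=192/np.tan(np.radians(p["vertical_fov"]/2));E=p["extrinsics"]
    d=E[:3,:3].T@np.array([(uv[0]-p["cx"])/f,(uv[1]-p["cy"])/f,1]);o=-E[:3,:3].T@E[:3,3]
    return o+d*(z-o[2])/d[2]
def proj(p,X):
    f=192/np.tan(np.radians(p["vertical_fov"]/2));E=p["extrinsics"]
    c=E[:3,:3]@np.array(X)+E[:3,3];return c[:2]/c[2]*f+[p["cx"],p["cy"]]
def pose():
    s=env.read_state();return s["tool_pos"],R.from_euler('xyz',s["orientation"],degrees=True)
E
python3 - <<'E'
from h import *
p=env.camera_params("top")
a=cv2.imread("pics/top0.png")
for n,uv,z in[("rack",(293,205),.026),("dish",(373,211),.016),("timer",(173,213),.018),("bottle",(157,180),.105),("knob",(190,197),.12),("pivot",(208,174),.09),("trackend",(228,222),.03),("hoodback",(193,137),.1)]:
    print(n,cast(p,uv,z).round(3))
cv2.imwrite("pics/c1.png",cv2.resize(a[115:235,145:325],None,fx=4.4,fy=4.4,interpolation=cv2.INTER_CUBIC))
E
```

```text
rack [0.429 0.038 0.026]
dish [ 0.402 -0.245  0.016]
timer [0.412 0.465 0.018]
bottle [0.516 0.503 0.105]
knob [0.452 0.388 0.12 ]
pivot [0.535 0.331 0.09 ]
trackend [0.374 0.269 0.03 ]
hoodback [0.665 0.381 0.1  ]
```

View pics/c1.png

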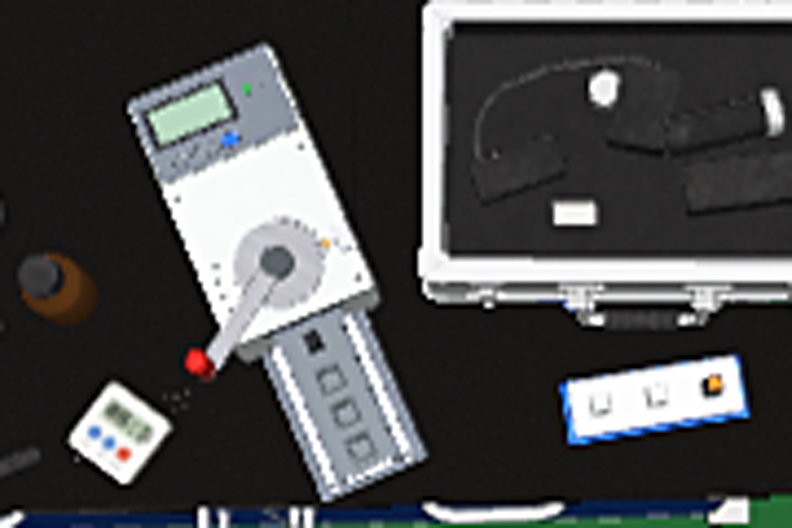

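The crop shows the rack with the filter in its right hole (-y end) and clear cuvettes in the middle and left holes. The photometer track has three empty pockets, with the lever home at its left. I'll measure the axes coarsely and then move the wrist camera over the rack.

```bash
python3 - <<'E'
from h import *
t,r=pose();E=env.camera_params("wrist")["extrinsics"]
c=-E[:3,:3].T@E[:3,3];print("cam in tool",r.inv().apply(c-t).round(4));print("axes",r.inv().apply(E[:3,:3]).round(3))
p=env.camera_params("top");g=lambda u,v,z:cast(p,(145+u/4.4,115+v/4.4),z)
A=g(600,400,.05);B=g(712,380,.05);print("rack holes",A,B,(A+B)/2,np.degrees(np.arctan2(*(A-B)[[1,0]])),np.linalg.norm(A-B))
f=g(361,444,.04);b=g(330,380,.04);print("pockets",f,b,np.degrees(np.arctan2(*(b-f)[[1,0]])),np.linalg.norm(b-f))
print("pivot",g(277,262,.11),"knob",g(197,362,.14))
tgt=np.array([.43,.04,.22]);w=R.from_euler('xyz',[180,0,100],degrees=True)
print("rel",r.inv().apply(tgt-t)*1000,(r.inv()*w).as_rotvec())
E
```

```text
cam in tool [-0.0013 -0.0808 -0.1424]
axes [[ 1.     0.     0.001]
 [-0.     0.949 -0.316]
 [-0.001  0.316  0.949]]
rack holes [0.42364946 0.08059525 0.05      ] [ 0.43748725 -0.00858766  0.05      ] [0.43056836 0.03600379 0.05      ] 98.81979427378658 0.09025007544655851
pockets [0.39424633 0.27114892 0.04      ] [0.44622206 0.29539416 0.04      ] 25.00775097824938 0.05735248694478519
pivot [0.52910783 0.32871909 0.11      ] knob [0.44802099 0.38528815 0.14      ]
rel [-492.6197187  -411.20466038   11.33069886] [-2.55814781e-03  4.57796902e-05 -2.91334961e+00]
```

Request:
{"method": "play_rows", "body": {"series": [-31, -26, 0, 0, 0, -0.182, 60, -62, -52, 0, 0, 0, -0.364, 60, -93, -78, 0, 0, 0, -0.546, 60, -124, -104, 0, 0, 0, -0.728, 60, -155, -130, 0, 0, 0, -0.91, 60, -186, -156, 0, 0, 0, -1.092, 60, -217, -182, 0, 0, 0, -1.274, 60, -248, -208, 0, 0, 0, -1.456, 60], "force": 30}}

```text
clock: 1.15
tool_pos: [0.3392, -0.2639, 0.2311]
orientation: [-180.0, -0.0, 16.8]
wrist_force: [1.0, -0.2, 0.7]
opening: 0.06
```

```bash
python3 - <<'E'
from h import *
t,r=pose();print(t,r.as_euler('xyz',degrees=True))
tgt=np.array([.43,.04,.17]);w=R.from_euler('xyz',[180,0,99],degrees=True)
print("rel",r.inv().apply(tgt-t)*1000,(r.inv()*w).as_rotvec())
E
```

```text
[ 0.33916636 -0.26385381  0.23108441] [-1.79983762e+02 -2.68954822e-03  1.68298327e+01]
rel [ 174.91512373 -264.52299834   61.16758557] [-1.99417127e-04 -2.41825419e-04 -1.43413995e+00]
```

Request:
{"method": "play_rows", "body": {"series": [22, -33, 0, 0, 0, -0.18, 40, 44, -66, 0, 0, 0, -0.36, 40, 66, -99, 10, 0, 0, -0.54, 40, 88, -132, 20, 0, 0, -0.72, 40, 110, -165, 30, 0, 0, -0.9, 40, 132, -198, 40, 0, 0, -1.08, 40, 154, -231, 50, 0, 0, -1.26, 40, 175, -264, 61, 0, 0, -1.434, 40]}}

```text
clock: 2.15
tool_pos: [0.4321, 0.0389, 0.1699]
orientation: [180.0, 0.0, 99.0]
wrist_force: [0.2, -0.2, -0.1]
opening: 0.0401
```

```bash
python3 - <<'E'
from h import *
p=env.camera_params("wrist");print(pose()[0])
np.save("pics/w1.npy",p);cv2.imwrite("pics/w1.png",env.camera("wrist")[:,:,::-1])
p=env.camera_params("wrist");np.save("pics/w1.npy",p)
E
```

```text
[0.43208572 0.03886036 0.169945  ]
```

View pics/w1.png

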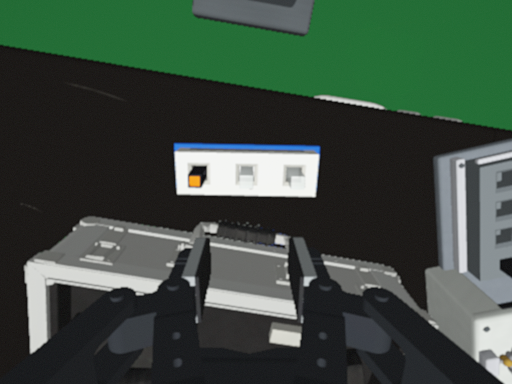

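The wrist view shows the rack level in the picture (corners about (175,150) to (318,197)). The orange filter top is at (195,180), and the cuvettes are at (247,180) and (296,180). I'll crop in for accurate pixels.

```bash
python3 - <<'E'
from h import *
a=cv2.imread("pics/w1.png");p=np.load("pics/w1.npy",allow_pickle=True).item()
cv2.imwrite("pics/w1c.png",cv2.resize(a[135:210,165:330],None,fx=4.8,fy=4.8,interpolation=cv2.INTER_NEAREST))
h=cv2.cvtColor(a,cv2.COLOR_BGR2HSV)
o=cv2.inRange(h,(8,150,120),(22,255,255));o[:,:160]=0;o[210:]=0;ys,xs=np.nonzero(o);print("orange",xs.mean(),ys.mean(),xs.min(),xs.max(),ys.min(),ys.max(),cast(p,(xs.mean(),ys.mean()),.0515))
for z in(.026,):
  for uv in((176,150),(319,151),(319,197),(176,196)):print(cast(p,uv,z).round(4))
E
```

```text
orange 194.42372881355934 180.59322033898306 189 200 176 186 [ 0.43531249 -0.00420784  0.0515    ]
[ 0.4166 -0.0277  0.026 ]
[0.3958 0.1048 0.026 ]
[0.4405 0.1155 0.026 ]
[ 0.4623 -0.0237  0.026 ]
```

View pics/w1c.png

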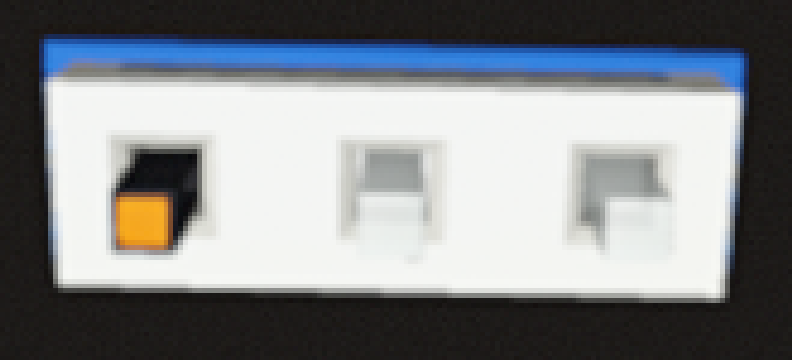

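The crop shows the rack top corners at (45,75), (742,92), (727,300) and (55,290), and the cell tops centred at (142,222), (391,226) and (640,229).

```bash
python3 - <<'E'
from h import *
p=np.load("pics/w1.npy",allow_pickle=True).item()
g=lambda u,v,z:cast(p,(164.6+u/4.8,134.6+v/4.8),z)
c=np.array([g(*q,.026)[:2] for q in((45,75),(742,92),(727,300),(55,290))]);print(c.mean(0),np.linalg.norm(np.diff(c,axis=0),axis=1))
print("holes",*[g(*q,.026)[:2].round(4) for q in((160,187),(392,190),(622,196))])
T=[g(*q,.0515)[:2] for q in((142,222),(391,226),(640,229))];print("tops",*T,np.linalg.norm(T[2]-T[0]),np.degrees(np.arctan2(*(T[2]-T[0])[::-1])))
t,r=pose();print(t,[ (r.inv().apply(np.r_[x,.0515]-t)*1000).round(1) for x in T])
E
```

```text
[0.42944616 0.04123634] [0.13645315 0.0433677  0.13786328]
holes [ 0.436  -0.0049] [0.4291 0.041 ] [0.4229 0.0867]
tops [ 0.4355818  -0.00439127] [0.42894406 0.04084167] [0.42209535 0.08618738] 0.09157716192078179 98.46867713572846
[0.43203581 0.04225011 0.16858773] [array([-47.1,  -4.1, 116.9]), array([ -1.3,  -3.2, 117.1]), array([ 44.5,  -2.6, 117.3])]
```

Request:
{"method": "play_rows", "body": {"series": [-25, -2, 20, 0, 0, 0.01, 34, -47, -4, 50, 0, 0, 0.01, 34, -47, -4, 90, 0, 0, 0.01, 34, -47, -4, 115, 0, 0, 0.01, 34, -47, -4, 130, 0, 0, 0.01, 34, -47, -4, 139, 0, 0, 0.01, 34, -47, -4, 139, 0, 0, 0.01, 34, -47, -4, 139, 0, 0, 0.01, 5], "force": 30}}

```text
clock: 3.2
tool_pos: [0.436, -0.0096, 0.0321]
orientation: [179.9, 0.0, 98.1]
wrist_force: [0.5, -0.3, 0.5]
opening: 0.0169
```

Request:
{"method": "play_rows", "body": {"series": [0, 0, 0, 0, 0, 0, 5, 0, 0, 0, 0, 0, 0, 5, 0, 0, 0, 0, 0, 0, 5, 0, 0, 0, 0, 0, 0, 5, 0, 0, -10, 0, 0, 0, 5, 0, 0, -20, 0, 0, 0, 5, 0, 0, -40, 0, 0, 0, 5, 0, 0, -70, 0, 0, 0, 5]}}

```text
clock: 4.2
tool_pos: [0.4337, -0.0093, 0.1016]
orientation: [-179.9, -0.0, 98.1]
wrist_force: [0.7, -0.2, 0.2]
opening: 0.012
```

```bash
python3 - <<'E'
from h import *
t,r=pose();print(t,r.as_euler('xyz',degrees=True),env.read_state()["opening"])
a=env.camera("wrist")[:,:,::-1];cv2.imwrite("pics/w2.png",a)
# view pose over pockets
w=R.from_euler('xyz',[180,0,113],degrees=True);tgt=np.array([.42,.285,.17])
print("rel",r.inv().apply(tgt-t)*1000,(r.inv()*w).as_rotvec())
E
```

```text
[ 0.43373517 -0.0093449   0.10159653] [-1.79857888e+02 -3.87720253e-02  9.80868589e+01] 0.011965721210459046
rel [293.39632353  27.63887977 -68.27371052] [-0.00237823 -0.00099567 -0.26028243]
```

```bash
cat >> h.py <<'E'
MV=[[-248,-208,0,0,0,-1.456],[175,-264,61,0,0,-1.434],[-47,-4,139,0,0,.01],[0,0,-70,0,0,0]]
def cmd(more=()):
    t=np.array([.245,-.575,.231]);r=R.from_euler('xyz',[180,0,-66.922],degrees=True)
    for m in MV+list(more):
        t=t+r.apply(np.array(m[:3])/1000);r=r*R.from_rotvec(m[3:])
    return t,r
def rel(tgt,yaw,more=()):
    t,r=cmd(more);w=R.from_euler('xyz',[180,0,yaw],degrees=True)
    return (r.inv().apply(np.array(tgt)-t)*1000).round(1),(r.inv()*w).as_rotvec().round(3)
E
python3 - <<'E'
from h import *
for i in range(1,len(MV)+1):
    t=np.array([.245,-.575,.231]);r=R.from_euler('xyz',[180,0,-66.922],degrees=True)
    for m in MV[:i]: t=t+r.apply(np.array(m[:3])/1000);r=r*R.from_rotvec(m[3:])
    print(t.round(4),r.as_euler('xyz',degrees=True).round(2))
for _ in range(3):
    E=env.camera_params("wrist")["extrinsics"];t,r=cmd();print("cam in cmd tool",r.inv().apply(-E[:3,:3].T@E[:3,3]-t).round(4),pose()[0].round(4));env.camera("wrist")
print(rel([.42,.285,.17],113))
E
```

```text
[ 0.3391 -0.2653  0.231 ] [180.    0.   16.5]
[0.432  0.0375 0.17  ] [180.     0.    98.66]
[ 0.4351 -0.0095  0.031 ] [180.     0.    98.09]
[ 0.4351 -0.0095  0.101 ] [180.     0.    98.09]
cam in cmd tool [ 0.0007 -0.0807 -0.1468] [ 0.4372 -0.0099  0.1058]
cam in cmd tool [ 0.0006 -0.0803 -0.1456] [ 0.4378 -0.01    0.1046]
cam in cmd tool [ 0.0008 -0.0811 -0.1442] [ 0.4367 -0.0098  0.1031]
(array([293.7,  26.5, -69. ]), array([-0.  ,  0.  , -0.26]))
```

Request:
{"method": "play_rows", "body": {"series": [30, 3, -20, 0, 0, -0.04, 5, 80, 7, -45, 0, 0, -0.09, 5, 135, 12, -69, 0, 0, -0.13, 5, 190, 17, -69, 0, 0, -0.18, 5, 240, 21, -69, 0, 0, -0.22, 5, 278, 25, -69, 0, 0, -0.25, 5, 292, 26.5, -69, 0, 0, -0.26, 5, 294, 26.5, -69, 0, 0, -0.26, 5]}}

```text
clock: 5.4
tool_pos: [0.4192, 0.2851, 0.1692]
orientation: [-179.9, 0.0, 113.0]
wrist_force: [0.5, -0.3, -0.7]
opening: 0.0115
```

```bash
sed -i 's/^MV=.*/&\nMV+=[[294,26.5,-69,0,0,-.26]]/' h.py; python3 - <<'E'
from h import *
env.camera("wrist");env.camera("wrist")
p=env.camera_params("wrist");print(pose()[0],cmd()[0]);a=env.camera("wrist")[:,:,::-1]
np.save("pics/w3.npy",p);cv2.imwrite("pics/w3.png",a);print(pose()[0],env.read_state()["opening"])
cv2.imwrite("pics/w3v.png",cv2.resize(a,(800,600),interpolation=cv2.INTER_CUBIC))
E
```

```text
[0.4194704  0.28423178 0.16961575] [0.41993977 0.28525511 0.17      ]
[0.41965771 0.28404796 0.16983722] 0.011415738633555014
```

View pics/w3v.png

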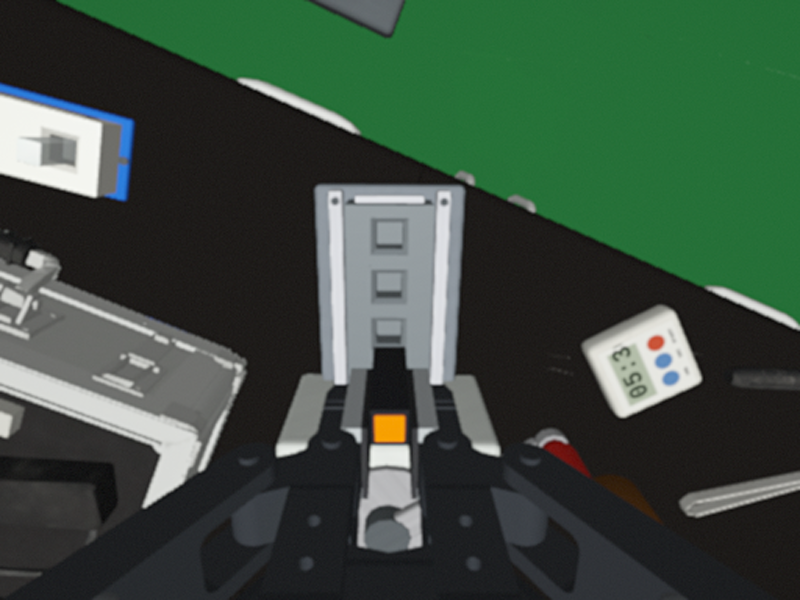

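The filter is held upright, with its orange top at (390,428). The pockets are at about (390,235), (388,286) and (388,330), with the track nearly aligned with the tool. The knob is at (548,440). A zoom will give exact edges.

```bash
python3 - <<'E'
from h import *
a=cv2.imread("pics/w3.png")
cv2.imwrite("pics/w3c.png",cv2.resize(a[112:232,195:305],None,fx=5,fy=5,interpolation=cv2.INTER_NEAREST))
E
```

```text
(no output)
```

View pics/w3c.png

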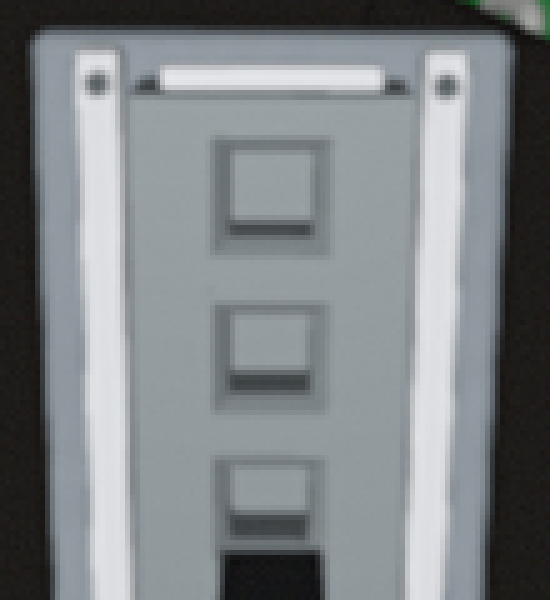

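The rim squares are clear (crop px): front x 212–329, y 137–254; middle x 214–328, y 304–412; back near edge y 456.

```bash
python3 - <<'E'
from h import *
p=np.load("pics/w3.npy",allow_pickle=True).item()
g=lambda u,v,z:cast(p,(194.6+u/5,111.6+v/5),z)
for z in(.03,.035,.04,.045,.05):
    e=[g(270.5,137,z),g(271,304,z),g(271,456,z)];w=np.linalg.norm(g(212,195,z)-g(329,195,z));w2=np.linalg.norm(g(214,358,z)-g(328,358,z))
    tr=np.linalg.norm(g(38,200,z)-g(506,200,z))
    F=(g(270.5,137,z)+g(270.5,254,z))/2;M=(g(271,304,z)+g(271,412,z))/2
    d=e[2]-e[0];print(z,np.linalg.norm(d).round(4),w.round(4),w2.round(4),np.linalg.norm(g(270,137,z)-g(270,254,z)).round(4),tr.round(4),F.round(4),M.round(4),np.degrees(np.arctan2(d[1],d[0])).round(2))
s=lambda u,v,z:cast(p,(u*.64-.2,v*.64-.2),z)
print("filter top",*[ (s(390,428,z)).round(4) for z in(.19,.195)], "tcp",pose()[0])
for z in(.14,.15):print("knob top?",s(548,437,z).round(4))
E
```

```text
0.03 0.0625 0.0217 0.0219 0.022 0.087 [0.3949 0.275  0.03  ] [0.4239 0.2873 0.03  ] 22.98
0.035 0.0614 0.0213 0.0215 0.0216 0.0855 [0.394  0.2746 0.035 ] [0.4225 0.2867 0.035 ] 22.98
0.04 0.0603 0.021 0.0211 0.0212 0.0839 [0.3931 0.2742 0.04  ] [0.4211 0.2861 0.04  ] 22.98
0.045 0.0592 0.0206 0.0207 0.0208 0.0824 [0.3922 0.2738 0.045 ] [0.4197 0.2855 0.045 ] 22.98
0.05 0.0581 0.0202 0.0204 0.0204 0.0808 [0.3913 0.2735 0.05  ] [0.4183 0.2849 0.05  ] 22.98
filter top [0.4186 0.2855 0.19  ] [0.4155 0.2842 0.195 ] tcp [0.41965771 0.28404796 0.16983722]
knob top? [0.4274 0.3611 0.14  ]
knob top? [0.4226 0.3549 0.15  ]
```

Request:
{"method": "play_rows", "body": {"series": [0, 16, 25, 0, 0, 0, 5, -0.4, 30, 55, 0, 0, 0, 5, -0.4, 32, 82, 0, 0, 0, 5, -0.4, 32, 92, 0, 0, 0, 5, -0.4, 32, 98, 0, 0, 0, 5, -0.4, 32, 104, 0, 0, 0, 5, -0.4, 32, 109, 0, 0, 0, 5, -0.4, 32, 113, 0, 0, 0, 5]}}

```text
clock: 6.55
tool_pos: [0.4494, 0.2974, 0.0575]
orientation: [180.0, -0.0, 113.0]
wrist_force: [-0.3, -0.9, 0.3]
opening: 0.0114
```

```bash
python3 - <<'E'
from h import *
print(cmd([[-.4,32,113,0,0,0]])[0],pose()[0],env.read_state()["wrist_force"])
a=env.camera("scene")[:,:,::-1];cv2.imwrite("pics/s4.png",a)
E
```

```text
[0.44955502 0.29738346 0.057     ] [0.44942182 0.29744549 0.05751676] [-0.2672398  -0.90558507  0.34761172]
```

Request:
{"method": "play_rows", "body": {"series": [0, 0, 2, 0, 0, 0, 5, 0, 0, 4, 0, 0, 0, 5, 0, 0, 5, 0, 0, 0, 5, 0, 0, 6, 0, 0, 0, 5, 0, 0, 7, 0, 0, 0, 5, 0, 0, 7.5, 0, 0, 0, 5, 0, 0, 8, 0, 0, 0, 5, 0, 0, 8, 0, 0, 0, 5]}}

```text
clock: 7.6
tool_pos: [0.4496, 0.2974, 0.0502]
orientation: [180.0, 0.0, 113.0]
wrist_force: [-2.6, -1.4, 7.8]
opening: 0.0116
```

```bash
sed -i 's/^MV+=.*/MV+=[[294,26.5,-69,0,0,-.26],[-.4,32,113,0,0,0],[0,0,8,0,0,0]]/' h.py; python3 - <<'E'
from h import *
print(cmd()[0]);print(rel([.428,.0372,.13],98.4))
E
```

```text
[0.44955502 0.29738346 0.049     ]
(array([-231.1, -121.4,  -81. ]), array([-0.   ,  0.   ,  0.255]))
```

Request:
{"method": "play_rows", "body": {"series": [0, 0, 0, 0, 0, 0, 34, 0, 0, 0, 0, 0, 0, 34, 0, 0, -10, 0, 0, 0, 34, 0, 0, -45, 0, 0, 0, 34, -20, -20, -81, 0, 0, 0.05, 34, -70, -45, -81, 0, 0, 0.1, 34, -125, -75, -81, 0, 0, 0.15, 34, -180, -100, -81, 0, 0, 0.2, 34]}}

```text
clock: 8.6
tool_pos: [0.4278, 0.0912, 0.1313]
orientation: [179.9, 0.0, 101.5]
wrist_force: [0.9, -1.2, 0.5]
opening: 0.0342
```

```bash
sed -i 's/^MV+=.*/&\nMV+=[[-180,-100,-81,0,0,.2]]/' h.py; python3 - <<'E'
from h import *
print(cmd()[0],pose()[0]);print(rel([.428,.0372,.13],98.4));print(rel([.428,.0372,.031],98.4))
E
```

```text
[0.42778878 0.0926245  0.13      ] [0.4278259 0.0911694 0.1312705]
(array([-54.3, -10.9,  -0. ]), array([-0.   ,  0.   ,  0.055]))
(array([-54.3, -10.9,  99. ]), array([-0.   ,  0.   ,  0.055]))
```

Request:
{"method": "play_rows", "body": {"series": [-30, -6, 0, 0, 0, 0.03, 34, -52, -10.5, 0, 0, 0, 0.055, 34, -54.3, -10.9, 15, 0, 0, 0.055, 34, -54.3, -10.9, 50, 0, 0, 0.055, 34, -54.3, -10.9, 80, 0, 0, 0.055, 34, -54.3, -10.9, 94, 0, 0, 0.055, 34, -54.3, -10.9, 99, 0, 0, 0.055, 34, -54.3, -10.9, 99, 0, 0, 0.055, 34]}}

```text
clock: 9.6
tool_pos: [0.4284, 0.0375, 0.0316]
orientation: [180.0, 0.0, 98.4]
wrist_force: [-0.6, -0.5, -0.1]
opening: 0.0339
```

Request:
{"method": "play_rows", "body": {"series": [0, 0, 0, 0, 0, 0, 5, 0, 0, 0, 0, 0, 0, 5, 0, 0, 0, 0, 0, 0, 5, 0, 0, 0, 0, 0, 0, 5, 0, 0, -8, 0, 0, 0, 5, 0, 0, -25, 0, 0, 0, 5, 0, 0, -60, 0, 0, 0, 5, 0, 0, -99, 0, 0, 0, 5]}}

```text
clock: 10.6
tool_pos: [0.4266, 0.0374, 0.1308]
orientation: [-179.9, -0.0, 98.4]
wrist_force: [0.4, -0.6, -0.1]
opening: 0.0116
```

```bash
sed -i 's/^MV+=\[\[-180.*/&\nMV+=[[-54.3,-10.9,99,0,0,.055],[0,0,-99,0,0,0]]/' h.py; python3 - <<'E'
from h import *
print(cmd()[0],pose()[0],env.read_state()["opening"]);print(rel([.4199,.2853,.17],113));print(rel([.4219,.2858,.06],113))
E
```

```text
[0.42795995 0.03724155 0.13      ] [0.42664549 0.03743202 0.13084912] 0.011586032321110308
(array([246.6,  28.2, -40. ]), array([-0.   ,  0.   , -0.255]))
(array([246.8,  30.2,  70. ]), array([-0.   ,  0.   , -0.255]))
```

Request:
{"method": "play_rows", "body": {"series": [25, 3, -20, 0, 0, -0.03, 5, 75, 9, -40, 0, 0, -0.08, 5, 130, 15, -40, 0, 0, -0.13, 5, 185, 21, -40, 0, 0, -0.19, 5, 225, 26, -40, 0, 0, -0.23, 5, 241, 28, -40, 0, 0, -0.25, 5, 246.6, 28.2, -40, 0, 0, -0.255, 5, 246.6, 28.2, -40, 0, 0, -0.255, 5]}}

```text
clock: 11.6
tool_pos: [0.4197, 0.2845, 0.1701]
orientation: [-179.9, 0.0, 112.9]
wrist_force: [-0.1, 0.6, 0.0]
opening: 0.0117
```

```bash
sed -i 's/^MV+=\[\[-54.3.*/&\nMV+=[[246.6,28.2,-40,0,0,-.255]]/' h.py; python3 - <<'E'
from h import *
env.camera("wrist");env.camera("wrist")
p=env.camera_params("wrist");print(pose()[0],cmd()[0]);a=env.camera("wrist")[:,:,::-1]
np.save("pics/w5.npy",p);cv2.imwrite("pics/w5.png",a)
cv2.imwrite("pics/w5v.png",cv2.resize(a[100:330,150:400],None,fx=2.6,fy=2.6,interpolation=cv2.INTER_CUBIC))
E
```

```text
[0.41985757 0.28415217 0.17021953] [0.41993586 0.28531899 0.17      ]
```

View pics/w5v.png

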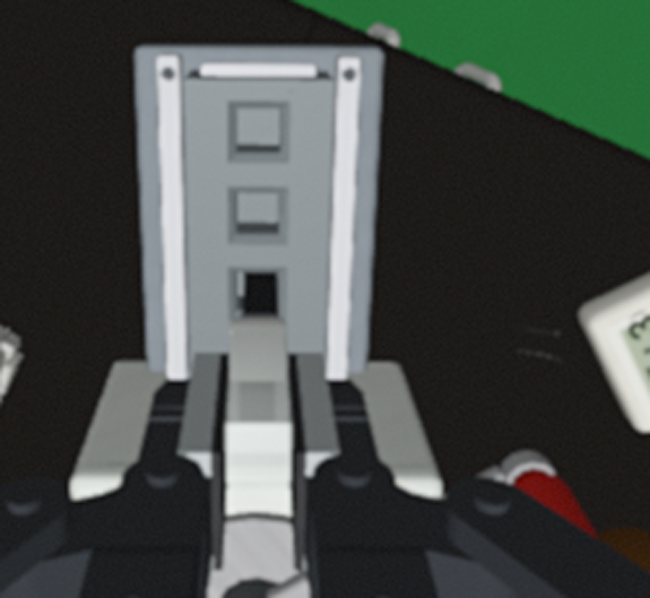

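The filter sits in the back pocket at (258,293), and the cuvette is held upright in line with the pockets.

Request:
{"method": "play_rows", "body": {"series": [-0.4, 2, 25, 0, 0, 0, 5, -0.4, 2, 55, 0, 0, 0, 5, -0.4, 2, 82, 0, 0, 0, 5, -0.4, 2, 92, 0, 0, 0, 5, -0.4, 2, 98, 0, 0, 0, 5, -0.4, 2, 104, 0, 0, 0, 5, -0.4, 2, 109, 0, 0, 0, 5, -0.4, 2, 113, 0, 0, 0, 5]}}

```text
clock: 12.75
tool_pos: [0.4229, 0.2863, 0.0586]
orientation: [179.9, -0.0, 113.0]
wrist_force: [-1.3, 0.2, -0.0]
opening: 0.0113
```

Request:
{"method": "play_rows", "body": {"series": [0, 0, 2, 0, 0, 0, 5, 0, 0, 4, 0, 0, 0, 5, 0, 0, 5, 0, 0, 0, 5, 0, 0, 6, 0, 0, 0, 5, 0, 0, 7, 0, 0, 0, 5, 0, 0, 7.5, 0, 0, 0, 5, 0, 0, 8, 0, 0, 0, 5, 0, 0, 8, 0, 0, 0, 5]}}

```text
clock: 13.75
tool_pos: [0.4221, 0.2858, 0.05]
orientation: [180.0, 0.0, 113.0]
wrist_force: [-1.6, -1.1, 5.8]
opening: 0.0117
```

```bash
sed -i 's/^MV+=\[\[246.6.*/&\nMV+=[[-.4,2,113,0,0,0],[0,0,8,0,0,0]]/' h.py; python3 - <<'E'
from h import *
print(cmd()[0],pose()[0]);print(rel([.4215,.083,.13],98.4));
E
```

```text
[0.42193326 0.28573179 0.049     ] [0.42210789 0.28581699 0.05004502]
(array([-186.5,  -79.6,  -81. ]), array([-0.   ,  0.   ,  0.255]))
```

Request:
{"method": "play_rows", "body": {"series": [0, 0, 0, 0, 0, 0, 34, 0, 0, 0, 0, 0, 0, 34, 0, 0, -10, 0, 0, 0, 34, 0, 0, -45, 0, 0, 0, 34, -20, -15, -81, 0, 0, 0.05, 34, -70, -35, -81, 0, 0, 0.13, 34, -125, -55, -81, 0, 0, 0.2, 34, -170, -72, -81, 0, 0, 0.255, 34]}}

```text
clock: 14.75
tool_pos: [0.4222, 0.0995, 0.1312]
orientation: [179.9, 0.0, 98.3]
wrist_force: [0.6, 0.5, 0.1]
opening: 0.0342
```

```bash
sed -i 's/^MV+=\[\[-.4,2,113.*/&\nMV+=[[-170,-72,-81,0,0,.255]]/' h.py; python3 - <<'E'
from h import *
print(cmd()[0],pose()[0]);print(rel([.4215,.083,.031],98.4));
E
```

```text
[0.4220385  0.10111329 0.13      ] [0.42223358 0.09949581 0.131224  ]
(array([-17.8,  -3.2,  99. ]), array([-0.,  0., -0.]))
```

Request:
{"method": "play_rows", "body": {"series": [-12, -2, 0, 0, 0, 0, 34, -17.8, -3.2, 5, 0, 0, 0, 34, -17.8, -3.2, 20, 0, 0, 0, 34, -17.8, -3.2, 50, 0, 0, 0, 34, -17.8, -3.2, 80, 0, 0, 0, 34, -17.8, -3.2, 94, 0, 0, 0, 34, -17.8, -3.2, 99, 0, 0, 0, 34, -17.8, -3.2, 99, 0, 0, 0, 34]}}

```text
clock: 15.75
tool_pos: [0.4217, 0.0834, 0.0314]
orientation: [180.0, -0.0, 98.4]
wrist_force: [0.2, 0.4, 0.3]
opening: 0.0334
```

Request:
{"method": "play_rows", "body": {"series": [0, 0, 0, 0, 0, 0, 5, 0, 0, 0, 0, 0, 0, 5, 0, 0, 0, 0, 0, 0, 5, 0, 0, 0, 0, 0, 0, 5, 0, 0, -8, 0, 0, 0, 5, 0, 0, -25, 0, 0, 0, 5, 0, 0, -60, 0, 0, 0, 5, 0, 0, -99, 0, 0, 0, 5]}}

```text
clock: 16.75
tool_pos: [0.4201, 0.0832, 0.1309]
orientation: [-179.9, -0.1, 98.4]
wrist_force: [0.5, 0.5, -0.3]
opening: 0.0115
```

```bash
sed -i 's/^MV+=\[\[-170.*/&\nMV+=[[-17.8,-3.2,99,0,0,0],[0,0,-99,0,0,0]]/' h.py; python3 - <<'E'
from h import *
print(cmd()[0],pose()[0],env.read_state()["opening"]);print(rel([.3943,.2740,.13],113));
E
```

```text
[0.42146564 0.08303702 0.13      ] [0.42012449 0.08323583 0.13088163] 0.011545370434524449
(array([192.9,   0.9,  -0. ]), array([-0.   ,  0.   , -0.255]))
```

Request:
{"method": "play_rows", "body": {"series": [30, 0, 0, 0, 0, -0.03, 5, 80, 0.3, 0, 0, 0, -0.1, 5, 135, 0.6, 0, 0, 0, -0.17, 5, 175, 0.8, 0, 0, 0, -0.23, 5, 190, 0.9, 0, 0, 0, -0.255, 5, 192.9, 0.9, 10, 0, 0, -0.255, 5, 192.9, 0.9, 30, 0, 0, -0.255, 5, 192.9, 0.9, 42, 0, 0, -0.255, 5]}}

```text
clock: 17.75
tool_pos: [0.3933, 0.2724, 0.0867]
orientation: [-179.8, 0.0, 112.9]
wrist_force: [-1.2, -0.5, -0.6]
opening: 0.0118
```

Request:
{"method": "play_rows", "body": {"series": [0, 0, 8, 0, 0, 0, 5, 0, 0, 14, 0, 0, 0, 5, 0, 0, 20, 0, 0, 0, 5, 0, 0, 25, 0, 0, 0, 5, 0, 0, 30, 0, 0, 0, 5, 0, 0, 35, 0, 0, 0, 5, 0, 0, 38, 0, 0, 0, 5, 0, 0, 39, 0, 0, 0, 5]}}

```text
clock: 18.75
tool_pos: [0.3943, 0.2741, 0.0498]
orientation: [-180.0, 0.0, 113.0]
wrist_force: [-2.7, -0.9, 10.9]
opening: 0.0115
```

```bash
sed -i 's/^MV+=\[\[-17.8.*/&\nMV+=[[192.9,.9,42,0,0,-.255],[0,0,39,0,0,0]]/' h.py; python3 - <<'E'
from h import *
print(cmd()[0],pose()[0]);print(rel([.42,.34,.245],113))
E
```

```text
[0.39425548 0.27401038 0.049     ] [0.39429422 0.27408559 0.04980027]
(array([  50.7,   49.5, -196. ]), array([-0.,  0., -0.]))
```

Request:
{"method": "play_rows", "body": {"series": [0, 0, 0, 0, 0, 0, 34, 0, 0, 0, 0, 0, 0, 34, 0, 0, -10, 0, 0, 0, 34, 0, 0, -50, 0, 0, 0, 34, 0, 0, -105, 0, 0, 0, 34, 20, 20, -160, 0, 0, 0, 34, 44, 43, -190, 0, 0, 0, 34, 50.7, 49.5, -196, 0, 0, 0, 34]}}

```text
clock: 19.75
tool_pos: [0.4221, 0.3422, 0.2489]
orientation: [179.6, -0.1, 113.1]
wrist_force: [0.2, -0.3, -0.6]
opening: 0.0339
```

```bash
sed -i 's/^MV+=\[\[192.9.*/&\nMV+=[[50.7,49.5,-196,0,0,0]]/' h.py; python3 - <<'E'
from h import *
for _ in range(4): env.camera("wrist")
p=env.camera_params("wrist");print(pose()[0],cmd()[0]);a=env.camera("wrist")[:,:,::-1]
np.save("pics/w6.npy",p);cv2.imwrite("pics/w6.png",a)
cv2.imwrite("pics/w6v.png",cv2.resize(a[60:340,100:450],None,fx=2.1,fy=2.1,interpolation=cv2.INTER_CUBIC))
h=cv2.cvtColor(np.ascontiguousarray(a),cv2.COLOR_BGR2HSV);m=cv2.inRange(h,(0,180,60),(6,255,255))|cv2.inRange(h,(174,180,60),(180,255,255))
n,_,st,ce=cv2.connectedComponentsWithStats(m);print([(s.tolist(),c.round(1)) for s,c in zip(st[1:],ce[1:]) if s[4]>40])
E
```

```text
[0.41858582 0.33877585 0.24353897] [0.42002567 0.34001521 0.245     ]
[([274, 220, 20, 34, 386], array([281.3, 233.7]))]
```

View pics/w6v.png

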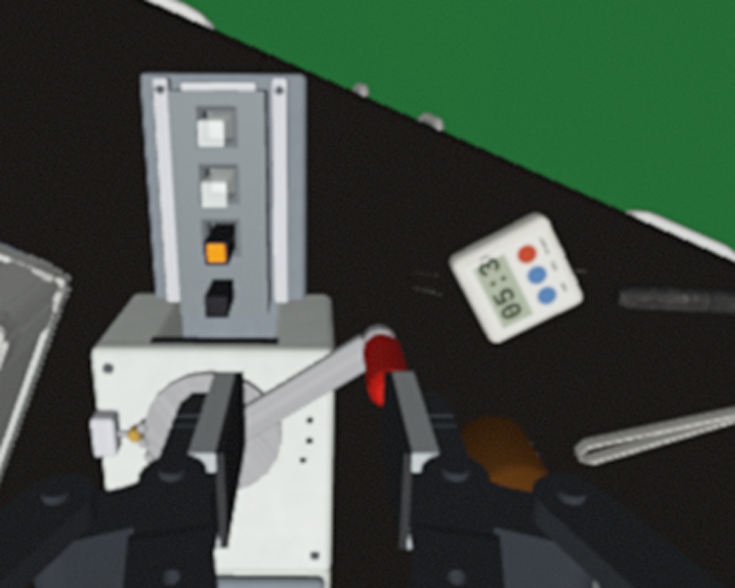

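All three cells are seated: whites at (213,130) and (217,190), orange at (217,252). The lever arm runs to the knob base at about (383,350), and the knob top is partly hidden by a finger.

```bash
python3 - <<'E'
from h import *
p=np.load("pics/w6.npy",allow_pickle=True).item();q=env.camera_params("top")
a=cv2.imread("pics/top0.png");h=cv2.cvtColor(a,cv2.COLOR_BGR2HSV);m=cv2.inRange(h,(0,150,90),(8,255,255))|cv2.inRange(h,(173,150,90),(180,255,255));m[:185]=0;m[205:]=0;m[:,:180]=0;m[:,200:]=0
ys,xs=np.nonzero(m);print(xs.mean(),ys.mean(),len(xs),xs.min(),xs.max(),ys.min(),ys.max())
s=lambda u,v,z:cast(p,(99.8+u/2.1,59.8+v/2.1),z)
piv=np.array([.5307,.3327])
print("pivot",[s(205,430,z)[:2].round(4) for z in(.09,.1)])
for zb in(.09,.1,.11,.12):
    b=s(383,350,zb)[:2];t=cast(q,(xs.mean(),ys.mean()),zb+.046)[:2];t2=cast(q,(xs.mean(),ys.mean()),zb+.03)[:2]
    print(zb,b.round(4),t.round(4),t2.round(4),np.linalg.norm(b-piv).round(4),np.degrees(np.arctan2(*(b-piv)[::-1])).round(1))
c=(s(213,130,.0705),s(217,190,.0705),s(217,252,.0705));print("cells",[x[:2].round(4) for x in c])
E
```

```text
189.6875 197.03125 32 187 193 194 200
pivot [array([0.5351, 0.3277]), array([0.5286, 0.327 ])]
0.09 [0.4568 0.3944] [0.4494 0.3862] [0.4519 0.3889] 0.0963 140.1
0.1 [0.453  0.3915] [0.4479 0.3846] [0.4504 0.3872] 0.0975 142.9
0.11 [0.4491 0.3886] [0.4464 0.3829] [0.4488 0.3856] 0.0989 145.6
0.12 [0.4453 0.3857] [0.4448 0.3812] [0.4473 0.3839] 0.1005 148.2
cells [array([0.3911, 0.2762]), array([0.4176, 0.288 ]), array([0.4476, 0.2991])]
```

```bash
python3 - <<'E'
from h import *
print(rel([.450,.388,.245],54))
E
```

```text
(array([32.5, 46.3, -0. ]), array([-0.  ,  0.  ,  1.03]))
```

Request:
{"method": "play_rows", "body": {"series": [5, 8, 0, 0, 0, 0.16, 60, 10, 15, 0, 0, 0, 0.32, 60, 15, 22, 0, 0, 0, 0.48, 60, 20, 29, 0, 0, 0, 0.64, 60, 25, 36, 0, 0, 0, 0.8, 60, 30, 43, 0, 0, 0, 0.95, 60, 32.5, 46.3, 0, 0, 0, 1.03, 60, 32.5, 46.3, 0, 0, 0, 1.03, 60]}}

```text
clock: 21.0
tool_pos: [0.4489, 0.3868, 0.2435]
orientation: [-179.9, 0.2, 54.0]
wrist_force: [-0.4, -1.0, 0.2]
opening: 0.0598
```

```bash
sed -i 's/^MV+=\[\[50.7.*/&\nMV+=[[32.5,46.3,0,0,0,1.03]]/' h.py; python3 - <<'E'
from h import *
for _ in range(3): env.camera("wrist")
p=env.camera_params("wrist");print(pose()[0],cmd()[0]);a=env.camera("wrist")[:,:,::-1]
np.save("pics/w7.npy",p);cv2.imwrite("pics/w7.png",a)
cv2.imwrite("pics/w7v.png",cv2.resize(a[80:320,110:410],None,fx=2.5,fy=2.5,interpolation=cv2.INTER_CUBIC))
E
```

```text
[0.44931213 0.38715763 0.24446242] [0.44995739 0.38801555 0.245     ]
```

View pics/w7v.png

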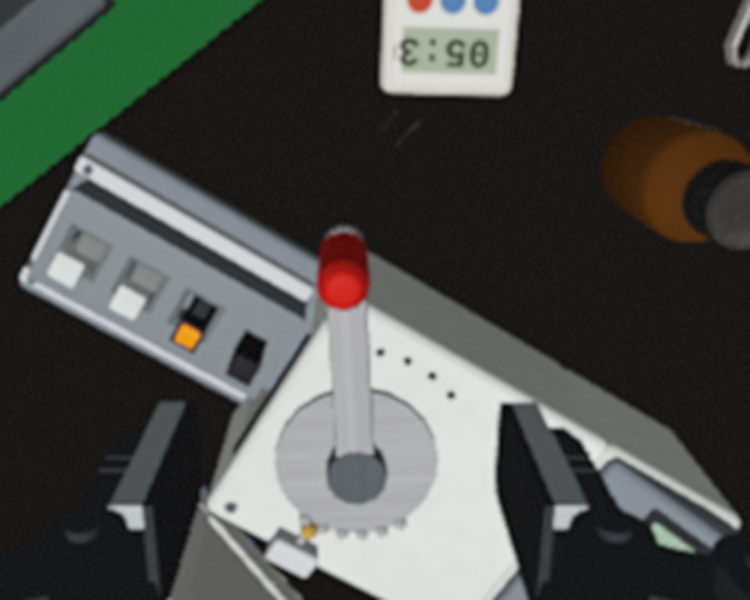

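The view shows the knob top disc at (344,285) with its base centre near (344,252), and the lever arm nearly vertical in the picture towards the pivot cap at (356,477). The cells are still in place.

```bash
python3 - <<'E'
from h import *
p=np.load("pics/w7.npy",allow_pickle=True).item();p6=np.load("pics/w6.npy",allow_pickle=True).item()
s=lambda u,v,z:cast(p,(109.8+u/2.5,79.8+v/2.5),z)
s6=lambda u,v,z:cast(p6,(99.8+u/2.1,59.8+v/2.1),z)
q=env.camera_params("top");piv=np.array([.5307,.3327])
for z in(.08,.09,.1,.11,.12,.13,.14,.15,.16):
    t=s(344,285,z)[:2];b=s(345,252,z)[:2]
    print(z,"top",t.round(4),cast(q,(189.7,197),z)[:2].round(4),np.linalg.norm(t-piv).round(4),"dia",np.linalg.norm(s(320.5,285,z)-s(367.5,285,z)).round(4),"base",b.round(4),s6(383,350,z)[:2].round(4),np.linalg.norm(b-piv).round(4),np.degrees(np.arctan2(*(b-piv)[::-1])).round(1),"piv",s(356,475,z)[:2].round(4))
E
```

```text
0.08 top [0.4675 0.372 ] [0.4582 0.3955] 0.0744 dia 0.0199 base [0.456  0.3809] [0.4606 0.3973] 0.0889 147.2 piv [0.5457 0.3218]
0.09 top [0.4648 0.3741] [0.4566 0.3939] 0.0778 dia 0.0192 base [0.4536 0.3827] [0.4568 0.3944] 0.0919 147.0 piv [0.5403 0.3256]
0.1 top [0.462  0.3762] [0.4551 0.3922] 0.0813 dia 0.0186 base [0.4512 0.3845] [0.453  0.3915] 0.0949 146.9 piv [0.535  0.3293]
0.11 top [0.4592 0.3782] [0.4536 0.3905] 0.0847 dia 0.0179 base [0.4489 0.3863] [0.4491 0.3886] 0.0978 146.8 piv [0.5297 0.333 ]
0.12 top [0.4565 0.3803] [0.452  0.3889] 0.0882 dia 0.0173 base [0.4465 0.3881] [0.4453 0.3857] 0.1008 146.7 piv [0.5244 0.3367]
0.13 top [0.4537 0.3824] [0.4505 0.3872] 0.0916 dia 0.0166 base [0.4441 0.3899] [0.4415 0.3828] 0.1038 146.6 piv [0.5191 0.3404]
0.14 top [0.451  0.3845] [0.4489 0.3855] 0.0951 dia 0.016 base [0.4417 0.3917] [0.4376 0.3799] 0.1068 146.5 piv [0.5138 0.3442]
0.15 top [0.4482 0.3866] [0.4474 0.3839] 0.0985 dia 0.0153 base [0.4393 0.3935] [0.4338 0.377 ] 0.1097 146.4 piv [0.5085 0.3479]
0.16 top [0.4455 0.3887] [0.4459 0.3822] 0.102 dia 0.0147 base [0.4369 0.3953] [0.43   0.3741] 0.1127 146.3 piv [0.5032 0.3516]
```

```bash
python3 - <<'E'
from h import *
print(rel([.4471,.3876,.120],56.7))
E
```

```text
(array([ -2. ,  -2.1, 125. ]), array([-0.   ,  0.   , -0.048]))
```

Request:
{"method": "play_rows", "body": {"series": [-2, -2, 30, 0, 0, -0.048, 50, -2, -2, 65, 0, 0, -0.048, 50, -2, -2, 95, 0, 0, -0.048, 50, -2, -2, 115, 0, 0, -0.048, 50, -2, -2, 125, 0, 0, -0.048, 50, -2, -2, 125, 0, 0, -0.048, 30, -2, -2, 125, 0, 0, -0.048, 10, -2, -2, 125, 0, 0, -0.048, 10], "force": 40}}

```text
clock: 22.2
tool_pos: [0.4467, 0.3866, 0.1212]
orientation: [180.0, 0.1, 56.7]
wrist_force: [-3.4, -3.2, 3.4]
opening: 0.0169
```

Request:
{"method": "play_rows", "body": {"series": [0, 0, 0, 0, 0, 0, 10, 0, 0, 0, 0, 0, 0, 10, 0, 0, 0, 0, 0, 0, 10, 0, 0, 0, 0, 0, 0, 10, 0, 0, 0, 0, 0, 0, 10, 0, 0, 0, 0, 0, 0, 10, 0, 0, 0, 0, 0, 0, 10, 0, 0, 0, 0, 0, 0, 10]}}

```text
clock: 23.2
tool_pos: [0.4467, 0.3866, 0.1212]
orientation: [180.0, 0.1, 56.7]
wrist_force: [-2.6, -4.8, 2.3]
opening: 0.0166
```

```bash
sed -i 's/^MV+=\[\[32.5.*/&\nMV+=[[-2,-2,125,0,0,-.048]]/' h.py; python3 - <<'E'
from h import *
print(cmd()[0],pose()[0],env.read_state()["opening"],env.read_state()["wrist_force"])
t0,r0=cmd();piv=np.array([.5307,.3327]);d=t0[:2]-piv;print(np.linalg.norm(d),np.degrees(np.arctan2(*d[::-1])))
piv=t0[:2]-.1*np.array([np.cos(np.radians(146.7)),np.sin(np.radians(146.7))])
for a in np.arange(1,9)*.03125:   # relative to tool axes at home, one notch per call
    A=np.radians(146.7)-a;x=np.r_[piv+.1*np.array([np.cos(A),np.sin(A)]),t0[2]];print(a,(r0.inv().apply(x-t0)*1000).round(1))
E
```

```text
[0.44716357 0.38757445 0.12      ] [0.44669303 0.38661606 0.1212347 ] 0.01663474447803739 [-2.59877974 -4.79122826  2.28332005]
0.09994768771883596 146.69939333243366
0.03125 [ 3.1  0.1 -0. ]
0.0625 [ 6.2  0.2 -0. ]
0.09375 [ 9.4  0.4 -0. ]
0.125 [12.5  0.8 -0. ]
0.15625 [15.6  1.2 -0. ]
0.1875 [18.6  1.8 -0. ]
0.21875 [21.7  2.4 -0. ]
0.25 [24.7  3.1 -0. ]
```

Request:
{"method": "play_rows", "body": {"series": [3.1, 0.1, 0, 0, 0, 0.031, 10, 6.2, 0.2, 0, 0, 0, 0.0625, 10, 9.4, 0.4, 0, 0, 0, 0.094, 10, 12.5, 0.8, 0, 0, 0, 0.125, 10, 15.6, 1.2, 0, 0, 0, 0.156, 10, 18.6, 1.8, 0, 0, 0, 0.1875, 10, 21.7, 2.4, 0, 0, 0, 0.219, 10, 24.7, 3.1, 0, 0, 0, 0.25, 10]}}

```text
clock: 24.2
tool_pos: [0.4633, 0.4062, 0.1211]
orientation: [180.0, 0.0, 42.3]
wrist_force: [-4.6, -6.1, 8.3]
opening: 0.017
```

```bash
sed -i 's/^MV+=\[\[-2,-2.*/&\nMV+=[[24.7,3.1,0,0,0,.25]]/' h.py; cat >> h.py <<'E'
def lev():
    t,r=pose();s=env.read_state();piv=np.array([.5307,.3327]);d=t[:2]-piv;a=np.arctan2(d[1],d[0])
    tg=np.array([np.sin(a),-np.cos(a)]);rd=d/np.linalg.norm(d);f=s["wrist_force"]
    print("ang",round(np.radians(146.7)-a,4),"rad",np.linalg.norm(d).round(4),"Ft",(f[:2]@tg).round(2),"Fr",(f[:2]@rd).round(2),"Fz",f[2].round(2),"open",s["opening"].round(4),"yaw",r.as_euler('xyz',degrees=True)[2].round(2),s["clock"])
E
python3 -c "
from h import *
lev()"
```

```text
Traceback (most recent call last):
  File "h.py", line 37, in lev
    print("ang",round(np.radians(146.7)-a,4),"rad",np.linalg.norm(d).round(4),"Ft",(f[:2]@tg).round(2),"Fr",(f[:2]@rd).round(2),"Fz",f[2].round(2),"open",s["opening"].round(4),"yaw",r.as_euler('xyz',degrees=True)[2].round(2),s["clock"])
                                                                                                                                                          ^^^^^^^^^^^^^^^^^^
AttributeError: 'float' object has no attribute 'round'
```

```bash
sed -i 's/s\["opening"\].round(4)/round(s["opening"],4)/' h.py; python3 -c "
from h import *
lev();print(cmd()[0])"
```

```text
ang 0.2474 rad 0.0998 Ft -7.54 Fr -1.38 Fz 8.27 open 0.017 yaw 42.29 24.2
[0.46330806 0.4065232  0.12      ]
```

Request:
{"method": "play_rows", "body": {"series": [3.1, 0.1, 0, 0, 0, 0.031, 10, 6.2, 0.2, 0, 0, 0, 0.0625, 10, 9.4, 0.4, 0, 0, 0, 0.094, 10, 12.5, 0.8, 0, 0, 0, 0.125, 10, 15.6, 1.2, 0, 0, 0, 0.156, 10, 18.6, 1.8, 0, 0, 0, 0.1875, 10, 20.6, 2.2, 0, 0, 0, 0.208, 10, 20.6, 2.2, 0, 0, 0, 0.208, 10]}}

```text
clock: 25.2
tool_pos: [0.4808, 0.4191, 0.1211]
orientation: [180.0, -0.1, 30.4]
wrist_force: [-2.4, -3.9, 4.8]
opening: 0.0168
```

```bash
python3 -c "
from h import *
lev()"
```

```text
ang 0.4659 rad 0.0998 Ft -4.06 Fr -2.21 Fz 4.76 open 0.0168 yaw 30.41 25.2
```

Request:
{"method": "play_rows", "body": {"series": [0.5, 0.1, 0, 0, 0, 0.005, 10, 1, 0.1, 0, 0, 0, 0.01, 10, 1.5, 0.2, 0, 0, 0, 0.015, 10, 2, 0.2, 0, 0, 0, 0.02, 10, 2, 0.2, 0, 0, 0, 0.02, 10, 2, 0.2, 0, 0, 0, 0.02, 10, 2, 0.2, 0, 0, 0, 0.02, 10, 2, 0.2, 0, 0, 0, 0.02, 10]}}

```text
clock: 26.2
tool_pos: [0.4823, 0.42, 0.1212]
orientation: [-180.0, -0.1, 29.3]
wrist_force: [-2.2, -4.1, 4.9]
opening: 0.0168
```

```bash
python3 -c "
from h import *
lev()"
```

```text
ang 0.484 rad 0.0998 Ft -3.95 Fr -2.55 Fz 4.88 open 0.0168 yaw 29.29 26.2
```

Request:
{"method": "play_rows", "body": {"series": [0.5, 0.1, 0, 0, 0, 0.005, 10, 1, 0.1, 0, 0, 0, 0.01, 10, 1.5, 0.2, 0, 0, 0, 0.015, 10, 2, 0.2, 0, 0, 0, 0.02, 10, 2, 0.2, 0, 0, 0, 0.02, 10, 2, 0.2, 0, 0, 0, 0.02, 10, 2, 0.2, 0, 0, 0, 0.02, 10, 2, 0.2, 0, 0, 0, 0.02, 10]}}

```text
clock: 27.2
tool_pos: [0.4836, 0.4207, 0.1211]
orientation: [-180.0, -0.0, 28.2]
wrist_force: [-3.8, -3.2, 5.6]
opening: 0.0168
```

```bash
python3 -c "
from h import *
lev()"
```

```text
ang 0.4982 rad 0.0998 Ft -4.86 Fr -1.01 Fz 5.56 open 0.0168 yaw 28.17 27.2
```

Request:
{"method": "play_rows", "body": {"series": [0.5, 0.1, 0, 0, 0, 0.005, 10, 1, 0.1, 0, 0, 0, 0.01, 10, 1.5, 0.2, 0, 0, 0, 0.015, 10, 2, 0.2, 0, 0, 0, 0.02, 10, 2, 0.2, 0, 0, 0, 0.02, 10, 2, 0.2, 0, 0, 0, 0.02, 10, 2, 0.2, 0, 0, 0, 0.02, 10, 2, 0.2, 0, 0, 0, 0.02, 10]}}

```text
clock: 28.2
tool_pos: [0.4848, 0.4213, 0.1211]
orientation: [-180.0, 0.1, 27.1]
wrist_force: [-5.1, -2.9, 7.0]
opening: 0.0167
```

```bash
python3 -c "
from h import *
lev()"
```

```text
ang 0.5117 rad 0.0998 Ft -5.86 Fr -0.18 Fz 6.97 open 0.0167 yaw 27.06 28.2
```

The second click shows as the force rising from 4 N to nearly 6 N around 0.49–0.51, which matches the geometry. On to just before the third.

Request:
{"method": "play_rows", "body": {"series": [3.1, 0.1, 0, 0, 0, 0.031, 10, 6.2, 0.2, 0, 0, 0, 0.0625, 10, 9.4, 0.4, 0, 0, 0, 0.094, 10, 12.5, 0.8, 0, 0, 0, 0.125, 10, 15.6, 1.2, 0, 0, 0, 0.156, 10, 18.6, 1.8, 0, 0, 0, 0.1875, 10, 20.1, 2, 0, 0, 0, 0.203, 10, 20.1, 2, 0, 0, 0, 0.203, 10]}}

```text
clock: 29.2
tool_pos: [0.5049, 0.4293, 0.1212]
orientation: [-179.9, -0.1, 15.4]
wrist_force: [-2.5, -3.2, 4.6]
opening: 0.0164
```

```bash
python3 -c "
from h import *
lev()"
```

```text
ang 0.7286 rad 0.1 Ft -3.21 Fr -2.43 Fz 4.6 open 0.0164 yaw 15.38 29.2
```

Request:
{"method": "play_rows", "body": {"series": [0.5, 0.1, 0, 0, 0, 0.005, 10, 1, 0.1, 0, 0, 0, 0.01, 10, 1.5, 0.2, 0, 0, 0, 0.015, 10, 2, 0.2, 0, 0, 0, 0.02, 10, 2, 0.2, 0, 0, 0, 0.02, 10, 2, 0.2, 0, 0, 0, 0.02, 10, 2, 0.2, 0, 0, 0, 0.02, 10, 2, 0.2, 0, 0, 0, 0.02, 10]}}

```text
clock: 30.2
tool_pos: [0.5064, 0.4297, 0.1212]
orientation: [-179.9, -0.0, 14.3]
wrist_force: [-3.2, -2.3, 5.3]
opening: 0.0167
```

```bash
python3 -c "
from h import *
lev()"
```

```text
ang 0.7446 rad 0.1 Ft -3.63 Fr -1.5 Fz 5.3 open 0.0167 yaw 14.26 30.2
```

Request:
{"method": "play_rows", "body": {"series": [0.5, 0.1, 0, 0, 0, 0.005, 10, 1, 0.1, 0, 0, 0, 0.01, 10, 1.5, 0.2, 0, 0, 0, 0.015, 10, 1.5, 0.2, 0, 0, 0, 0.015, 10, 1.5, 0.2, 0, 0, 0, 0.015, 10, 1.5, 0.2, 0, 0, 0, 0.015, 10, 1.5, 0.2, 0, 0, 0, 0.015, 10, 1.5, 0.2, 0, 0, 0, 0.015, 10]}}

```text
clock: 31.2
tool_pos: [0.5075, 0.43, 0.1212]
orientation: [-179.9, 0.0, 13.4]
wrist_force: [-5.5, -3.3, 5.2]
opening: 0.0167
```

```bash
python3 - <<'E'
from h import *
lev()
a=env.camera("wrist")[:,:,::-1];b=env.camera("top")[:,:,::-1]
c=cv2.resize(b[125:235,150:250],(480,528),interpolation=cv2.INTER_CUBIC);a=cv2.resize(a,None,fx=.6,fy=.6)
o=np.zeros((528,800,3),np.uint8);o[:,:480]=c;o[:230,480:787]=a[:230];cv2.imwrite("pics/f.png",o)
E
```

```text
ang 0.755 rad 0.1 Ft -6.09 Fr -1.97 Fz 5.21 open 0.0167 yaw 13.43 31.2
```

View pics/f.png

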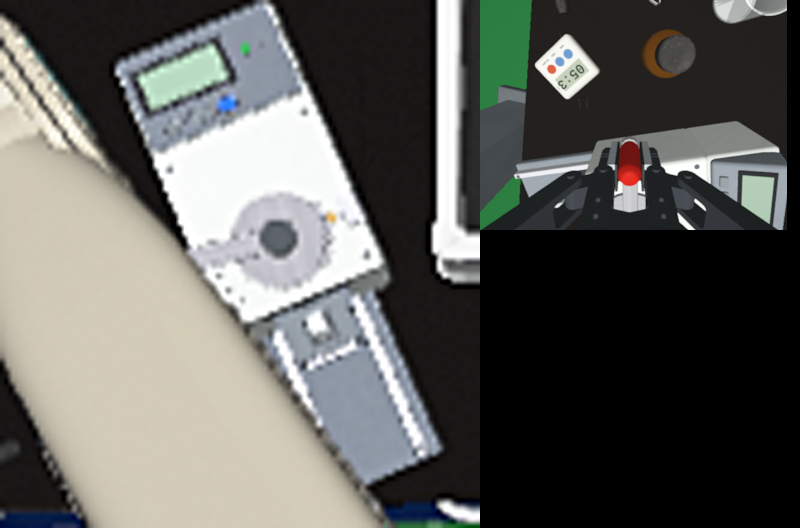

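The force jumped from 3.6 N to 6.1 N at 0.755 rad, the third click. The top view shows the carriage in with only the front cuvette left outside the hood at (320,323), about 30 mm before the beam. The wrist view shows the knob in the jaws.

```bash
python3 - <<'E'
from h import *
lev();env.hand_in()
E
```

```text
ang 0.7553 rad 0.1 Ft -4.81 Fr -1.19 Fz 6.06 open 0.0171 yaw 13.43 31.3
the job is handed in; nothing more can be done
```

The job is handed in at 31.3 s: all three cells are loaded and the gripper is holding the lever in its third notch. The hand-in reported no verdict.

- **Cells:** The filter standard went into the back pocket and a cuvette into each of the other two. Each met 6–11 N of push at the same tool height, so all three are right down. A close view afterwards showed them upright and in place.
- **Lever:** I gripped the knob and swung it along its arc.
    - **First click:** inferred from the position (0.247 rad) and the 7.5 N reading there.
    - **Second click:** a rise from 4 N to about 6 N near 0.50 rad.
    - **Third click:** a jump from 3.6 N to 6.1 N, at about 0.755 rad by my estimated pivot.
- **Last checks:** The lever reads 0.755 rad with about 5 N against the fingers. The last top view shows only the front cuvette still outside the hood, about 30 mm before the beam, as it should be after three clicks.
- **Bystanders:** In the last views the timer and bottle looked untouched. I did not look at the petri dish again, but the arm never went near it.
- **Disagreements:**
    - The first rack measurement was about 3 mm off, because I read the wrist pose after the picture instead of before. I corrected for it before taking the cuvettes.
    - The second and third click jumps were 2–2.5 N over my coarse steps, a little under the 3–4 N stated.
    - The gripper reads about 1 mm narrower than the true part sizes.

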